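# Check the sauce jars in at the pantry scanner

## Task

Stand every sauce jar on the coaster of its lid's colour, in the middle and upright, turned so that its code label squarely faces the scanner bar. When all jars stand so, slide the scanner's switch from its white-line end to the green line, leave it there for a second, and then slide it fully back to the white-line end; the jars must still stand in place and all other things on the counter must be left where they are.

Things in the scene. Friction and masses are not known exactly. Their poses are not given: they have to be found in the camera images.
- red_mid (a point): centre, half-way up (40 mm above its foot), of the upright red-lidded sauce jar: a smooth cylinder 62 mm in diameter, 80 mm tall, about 0.3 kg, bottom-heavy, may be absent. z points up its axis; x points from the axis to the middle of its white code label, from which a white paper seal runs up the side and over the lid to the lid's centre
- red_code (a point): middle of the code label (white with black bars) on the side of the red-lidded jar, 31 mm from the jar's axis, half-way up; axes as red_mid
- bay_red: flat red coaster with a thin white ring, 72 mm across, 1 mm thick, lying fixed on the counter (a jar on it stands at the counter's height) in the row in front of the scanner, in no fixed order; origin at its centre on the counter; x points square to the scanner's face, as the scanner's x
- yellow_mid (a point): centre, half-way up (40 mm above its foot), of the upright yellow-lidded sauce jar: a smooth cylinder 62 mm in diameter, 80 mm tall, about 0.3 kg, bottom-heavy, may be absent. z points up its axis; x points from the axis to the middle of its white code label, from which a white paper seal runs up the side and over the lid to the lid's centre
- yellow_code (a point): middle of the code label (white with black bars) on the side of the yellow-lidded jar, 31 mm from the jar's axis, half-way up; axes as yellow_mid
- bay_yellow: flat yellow coaster with a thin white ring, 72 mm across, 1 mm thick, lying fixed on the counter (a jar on it stands at the counter's height) in the row in front of the scanner, in no fixed order; origin at its centre on the counter; x points square to the scanner's face, as the scanner's x
- green_mid (a point): centre, half-way up (40 mm above its foot), of the upright green-lidded sauce jar: a smooth cylinder 62 mm in diameter, 80 mm tall, about 0.3 kg, bottom-heavy, may be absent. z points up its axis; x points from the axis to the middle of its white code label, from which a white paper seal runs up the side and over the lid to the lid's centre
- green_code (a point): middle of the code label (white with black bars) on the side of the green-lidded jar, 31 mm from the jar's axis, half-way up; axes as green_mid
- bay_green: flat green coaster with a thin white ring, 72 mm across, 1 mm thick, lying fixed on the counter (a jar on it stands at the counter's height) in the row in front of the scanner, in no fixed order; origin at its centre on the counter; x points square to the scanner's face, as the scanner's x
- blue_mid (a point): centre, half-way up (40 mm above its foot), of the upright blue-lidded sauce jar: a smooth cylinder 62 mm in diameter, 80 mm tall, about 0.3 kg, bottom-heavy, may be absent. z points up its axis; x points from the axis to the middle of its white code label, from which a white paper seal runs up the side and over the lid to the lid's centre
- blue_code (a point): middle of the code label (white with black bars) on the side of the blue-lidded jar, 31 mm from the jar's axis, half-way up; axes as blue_mid
- bay_blue: flat blue coaster with a thin white ring, 72 mm across, 1 mm thick, lying fixed on the counter (a jar on it stands at the counter's height) in the row in front of the scanner, in no fixed order; origin at its centre on the counter; x points square to the scanner's face, as the scanner's x
- scanner: fixed grey scanner bar, 540 mm long along its y, 70 mm tall, 60 mm deep, with a dark window behind each of the four coasters. Origin on the counter at the middle of the row of coasters (coasters at y = -195, -65, 65, 195 mm); x points from the coasters towards the bar, whose face stands at x = 78 mm
- switch (a joint): slide switch of the scanner: position of its grip along the track, 0 at the white-line end stop, growing along the track, 0.080 m when the white stripe on the grip is at the green line, 0.120 m at the far end stop; light friction of 1.5 N, stays where it is left
- switch_grip (a point): the switch's black grip, 28 mm (x) by 20 mm (y, along the track) by 60 mm tall; this point is on its centre line, 15 mm below its top, 60 mm above the counter. y points along the track in the direction of growing joint value. The grip slides on an aluminium track 180 x 50 mm, 14 mm high, fixed on the counter; a white line crosses the track at the 0 position, a green line at 80 mm
- mug: blue mug, 80 mm wide, 90 mm tall, origin under its centre; loose, not part of the job
- tin: low copper-coloured tin, 54 mm wide, 40 mm tall, origin under its centre; loose, not part of the job
- spoon: wooden spoon lying flat, 170 mm long along its x, under 25 mm high; loose, not part of the job
- ketchup: red bottle with a white cap, 64 mm wide, 190 mm tall, origin under its centre; loose, not part of the job
- bowl: white bowl, 130 mm wide, 55 mm tall, origin under its centre; loose, not part of the job
- butter: yellow box 110 x 70 x 45 mm, origin under its centre; loose, not part of the job
- mill: dark wooden pepper pot, 50 mm wide, 85 mm tall, origin under its centre; loose, not part of the job
There are look-alikes about, which are no part of the job. What is meant by the part that bears switch is not yellow, and is the smaller of those in its own colour.

How it is judged:
By the outcome, as a careful person would: the job done as asked, in the order asked, and still so for the second after the job is handed in, with the robot touching nothing.
Of jar_red, jar_yellow, jar_green, jar_blue only 3 to 4 are there at a start; the rules pass over those that are not, and their reading is None.
At some moment in a run one of jar_red, jar_yellow, jar_green, jar_blue may be knocked a few centimetres aside while the robot is not near it.
It also fails if it takes over 210 s, if anything falls off the work surface, if the arm or the gripper's body presses on something with over 40 N, if the wrist force passes 120 N, or if a joint passes its speed limit or range.

## Robot

A 7-joint arm with a two-finger parallel gripper is mounted at the origin on the work surface. World frame = base frame: x ahead of the robot, y to its left, z up, the work surface at z = 0. Lengths are in m, angles in rad, forces in N, time in s.
With the tool pointing down it reaches from about 0.425 to 0.875 m from the base axis. Payload 4.7 kg.
Tool frame: the origin (TCP) lies midway between the tips of the shut fingers; the grasp point (between the pads) lies env.grip_depth behind it (env.grip_depth is the distance from the TCP to the grasp point, in m); z points along the fingers, y is the line along which they close (so a half turn about z gives the same grasp; the last joint's range is limited). The gripper opens to 87 mm and grips with 3 to 60 N. Pads are 19 mm wide; open, the fingers measure 117 mm over their backs; the gripper's body (75 mm by 190 mm) begins 51 mm behind the grasp point.
Start: joints at [1.261, 0.321, -0.07, 1.45, 0.023, 1.371, -0.057], TCP at [0.207, -0.616, 0.223] pointing down, gripper open.
Joint ranges: [-2.86, 2.86], [-0.3, 2.09], [-1.38, 1.24], [0.06, 2.45], [-1.56, 4.7], [0.09, 2.05], [-2.69, 2.69]. Speed limits (rad/s): [2.57, 2.57, 3.14, 3.14, 3.14, 3.14, 3.14].

## Interface

Orientations are given as a unit quaternion [x, y, z, w].
In Python, from workcell import env, eyes gives the robot as it stands. The module is installed in compiled form; this text tells all that it offers.
- The arm moves only by the tool drive_tool, never from a script. Its argument "plan" is a list of rows, each a list of 2 entries, a list of its own where there are three numbers: the shift along the tool's x, y, z in mm, then the turn about the tool's z in degrees. In form: [[[x, y, z], spin], ...]. A call has 1 to 10 rows; each row is the pose to reach, as a shift and turn from the pose commanded when the call began, along the tool's axes at that moment; what a row does not reach only later rows make up. A row lasts 1/12 s, in which the tool goes at most 41.7 mm and 7.16 degrees, less where a joint would pass 70% of its speed; a pose out of reach is approached as far as the arm can. A call with a gripper value outside its range is refused whole. "gripper" is the finger opening in mm, from 0 to 87, set as the call begins (left out, the last holds). The fingers move at their own pace and stop on an object; "grip_force" is the grip in N (left out, the last holds). Time passes only in rows, so rows that repeat a pose let the fingers close. It gives the time, the measured TCP pose, the force, the opening and the grip force at its end, in the units of the state.
- env.read_state(): the state, without advancing time (a new reading comes with each control period).
- eyes.get_image(name): name is "side" or "top" or "wrist"; returns a dict with "pixels" (480x640x3 uint8, blue, green, red), "fx", "fy", "cx", "cy" (pixels), "eye" and "orientation" of the camera in the world. Camera axes: x right, y down, z forward; pixel columns grow to the right and rows downward; lengths in m; the calibration is good to about 2 mm. A picture is of the moment at which its call begins. There is no depth.
- env.sign_off(): hands the job in; it is judged then, once.
Trained networks look in the newest picture that a camera, given by its name, has taken for a name from the list of things; names that differ only in an ending like _2 or _b are one class to them, and where a whole thing is asked for, a point or a joint stands for the part that bears it (a point fixed in the world has none). Each returns a list of dicts, best first, with "p" (0 to 1); they miss things now and then, are a little off and sometimes report something else, mostly with a low value. They report only what shows in the picture. A call takes as long as a camera call. They do not tell look-alikes from the thing itself.
- eyes.masks_of(camera, query): "mask" (480x640 bool, what is visible of it) and "at" ([column, row] as shares, 0 to 1, of the picture: columns of its width, rows of its height, amid what is visible of it).
- eyes.tip_of(camera, query): "at" ([column, row] as shares, 0 to 1, of the picture: columns of its width, rows of its height: a listed point, or the origin of a listed thing).
The state is a dict: "clock": time; "qpos": joint angles; "dq": joint speeds; "joint_efforts": joint torques, N m; "tcp_pos": TCP position; "ee_rot": TCP orientation; "wrist_force": force on the tool from outside, world axes, zero at the start; "ft_torque": the same for the moment, N m; "finger_gap": opening from 0.0 (shut) to 1.0 (fully open); "grip_force": force on a finger pad.
Only numpy, scipy, OpenCV 4.12 (cv2) and the standard library are available. Lean on these libraries where they do the work, as an engineer would, in place of code of your own. Each camera call takes 0.05 s, during which the arm holds its last target. There are 200 camera calls.

## Working session

There is one attempt and no reset: what is moved stays moved. The work goes in short steps, Python scripts to look and compute and a tool call to move; the robot and the scene stay as the last step left them, time stands still between calls to the robot, and variables do not carry over. Pictures are saved under pics/ and viewed, at most 14 in all, crops included, and the job is handed in when it is done.

Besides the shell and the picture viewer there is one more tool, called after "Emit:" as name(argument=value, ...), one argument or row to a line, values as JSON. drive_tool: Moves the arm, as the interface text tells. Its arguments: {"type":"object","properties":{"plan":{"type":"array"},"gripper":{"type":"number"},"grip_force":{"type":"number"}},"required":["plan"]}

```bash
mkdir -p pics; cat > h.py <<'E'
import numpy as np, cv2
from scipy.spatial.transform import Rotation as R
from workcell import env, eyes
def ray(im,px):
    d=np.array([(px[0]-im['cx'])/im['fx'],(px[1]-im['cy'])/im['fy'],1.])
    return np.array(im['eye']),R.from_quat(im['orientation']).as_matrix()@d
def at_z(im,px,z):
    e,d=ray(im,px); return e+d*(z-e[2])/d[2]
def proj(im,p):
    c=R.from_quat(im['orientation']).as_matrix().T@(np.array(p)-np.array(im['eye']))
    return np.array([im['fx']*c[0]/c[2]+im['cx'],im['fy']*c[1]/c[2]+im['cy']])
def px(d): return np.array(d['at'])*[640,480]
E
python3 - <<'E'
from h import *
print(env.read_state()['tcp_pos'],env.read_state()['ee_rot'],env.grip_depth)
ims={}
for c in ['top','side']:
    im=eyes.get_image(c); cv2.imwrite(f'pics/{c}0.png',im['pixels']); print(c,im['eye'],im['orientation'],im['fx'],im['cx'],im['cy'])
    z={'mid':.04,'code':.04,'grip':.06}
    for q in ['red_mid','red_code','yellow_mid','yellow_code','green_mid','green_code','blue_mid','blue_code','bay_red','bay_yellow','bay_green','bay_blue','scanner','switch_grip']:
        for d in eyes.tip_of(c,q)[:3]:
            if d['p']<.2: continue
            p=px(d); print(c,q,round(d['p'],2),p.round(),at_z(im,p,z.get(q.split('_')[-1],0)).round(3)[:2])
E
```

```text
[ 0.20660152 -0.61571253  0.22147733] [ 9.86918288e-01  1.61218549e-01 -2.01709963e-04 -9.11423651e-04] 0.0187
top [0.22730897 0.03360242 1.28043562] [ 0.70917051 -0.70081593  0.05932434 -0.04914104] 452.43675674218883 313.01106420498365 244.1110847222144
top red_code 0.78 [353. 223.] [ 0.48  -0.093]
top yellow_mid 0.69 [389. 250.] [ 0.407 -0.195]
top yellow_code 0.93 [385. 242.] [ 0.428 -0.182]
top yellow_code 0.44 [319. 206.] [0.527 0.002]
top green_mid 0.68 [295. 234.] [0.448 0.067]
top green_code 0.62 [296. 220.] [0.487 0.065]
top blue_mid 0.21 [340. 230.] [ 0.46  -0.058]
top bay_red 0.83 [303. 171.] [0.642 0.049]
top bay_red 0.54 [445. 260.] [ 0.384 -0.362]
top bay_red 0.5 [386. 242.] [ 0.433 -0.195]
top bay_yellow 0.91 [257. 170.] [0.643 0.183]
top bay_green 0.71 [345. 169.] [ 0.651 -0.077]
top bay_blue 0.85 [390. 172.] [ 0.645 -0.209]
top bay_blue 0.44 [326. 170.] [ 0.647 -0.019]
top scanner 0.95 [329. 171.] [ 0.643 -0.028]
top switch_grip 0.67 [194. 207.] [0.516 0.346]
top switch_grip 0.58 [ 95. 316.] [0.217 0.592]
top switch_grip 0.53 [209. 363.] [0.099 0.286]
side [0.321393
[... 460 characters left out ...]
 yellow_mid 0.29 [311. 348.] [0.404 0.381]
side yellow_code 0.81 [322. 207.] [ 0.426 -0.2  ]
side green_mid 0.64 [304. 261.] [0.455 0.066]
side green_mid 0.58 [303. 226.] [ 0.477 -0.093]
side green_code 0.61 [291. 257.] [0.493 0.053]
side bay_red 0.72 [238. 264.] [0.647 0.058]
side bay_red 0.36 [289. 223.] [ 0.528 -0.157]
side bay_yellow 0.94 [227. 292.] [0.653 0.174]
side bay_green 0.38 [289. 191.] [ 0.551 -0.336]
side bay_blue 0.48 [252. 208.] [ 0.656 -0.224]
side bay_blue 0.38 [304. 261.] [0.461 0.02 ]
side scanner 0.72 [243. 250.] [ 0.646 -0.007]
side switch_grip 0.67 [389. 418.] [0.221 0.57 ]
side switch_grip 0.57 [260. 325.] [0.532 0.342]
side switch_grip 0.54 [435. 318.] [0.108 0.271]
```

View pics/top0.png

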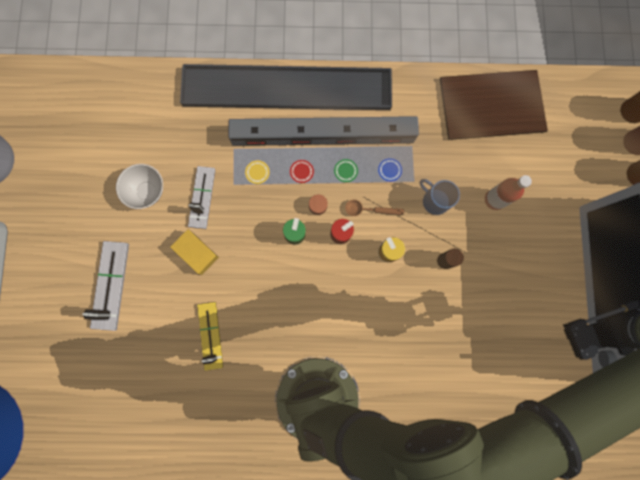

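View pics/side0.png

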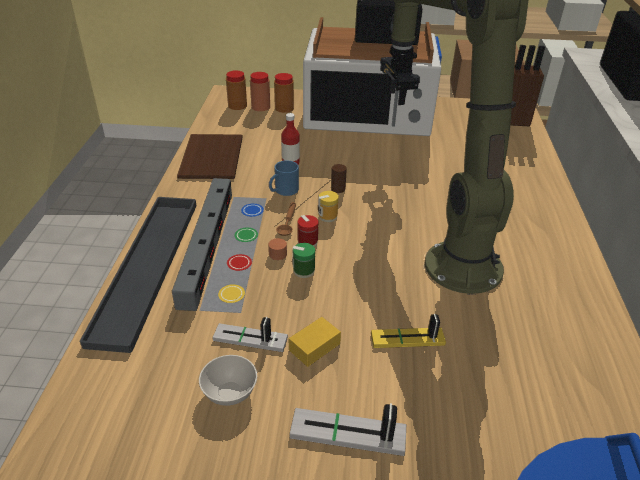

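The top picture shows the yellow, red, green and blue coasters at px (257,170), (302,171), (346,170) and (390,170). The jars are green (295,231), red (342,231) and yellow (393,249); there is no blue jar. Three switches show: small grey (194,207), large grey (95,316) and yellow (209,363). The small grey one fits, being not yellow and the smaller of the greys. I'll confirm it in a crop.

```bash
cat >> h.py <<'E'
def jar(cam,im,col):
    """lid centre from mask top, refined by colour; seal direction from white pixels on the lid"""
    hsv=cv2.cvtColor(im['pixels'],cv2.COLOR_BGR2HSV).astype(int)
    out=[]
    for d in eyes.masks_of(cam,col+'_mid')[:3]:
        out.append((round(d['p'],2),px(d).round(),d['mask'].sum()))
    return out
E
python3 - <<'E'
from h import *
im=eyes.get_image('top')
for c in ['red','yellow','green','blue']:
    print(c,jar('top',im,c))
hsv=cv2.cvtColor(im['pixels'],cv2.COLOR_BGR2HSV).astype(int)
H,S,V=hsv[...,0],hsv[...,1],hsv[...,2]
rng={'red':(H<8)|(H>172),'yellow':(H>22)&(H<34),'green':(H>50)&(H<85),'blue':(H>100)&(H<130)}
for c,m in rng.items():
    m=(m&(S>120)&(V>60)).astype(np.uint8)
    n,l,st,ce=cv2.connectedComponentsWithStats(m)
    for i in range(1,n):
        if st[i,4]>60: 
            # hull-min circle centre
            pts=np.argwhere(l==i)[:,::-1].astype(np.float32); (cc,r)=cv2.minEnclosingCircle(pts)
            print(c,st[i],np.round(cc,1),round(r,1),'z0',at_z(im,cc,0).round(3)[:2],'z80',at_z(im,cc,.08).round(3)[:2])
p=im['pixels']
a=cv2.resize(p[150:240,160:280],None,fx=4,fy=4,interpolation=2);b=cv2.resize(p[215:270,280:410],(480,203),interpolation=2)
cv2.imwrite('pics/crop1.png',np.vstack([a,b]))
E
```

```text
red [(0.84, array([340., 230.]), np.int64(478))]
yellow [(0.74, array([199., 253.]), np.int64(1082)), (0.68, array([390., 252.]), np.int64(509))]
green [(0.59, array([297., 233.]), np.int64(500))]
blue []
red [294 163  16  16 197] [301.5 170.5] 7.9 z0 [0.644 0.052] z80 [0.618 0.051]
red [331 219  23  23 340] [341.6 230. ] 11.5 z0 [ 0.468 -0.066] z80 [ 0.453 -0.06 ]
yellow [248 161  18  19 205] [256.6 169.8] 9.5 z0 [0.644 0.184] z80 [0.618 0.174]
yellow [382 238  22  22 287] [392.6 248.4] 10.9 z0 [ 0.416 -0.212] z80 [ 0.404 -0.197]
yellow [198 303  21  26 402] [207.7 315.6] 14.6 z0 [0.22  0.307] z80 [0.221 0.29 ]
yellow [210 328  12  28 228] [216.9 341.7] 14.0 z0 [0.149 0.279] z80 [0.154 0.264]
yellow [200 330  11  27 197] [204.5 342.9] 13.1 z0 [0.146 0.313] z80 [0.151 0.295]
yellow [205 359  17  11 119] [213. 364.] 9.4 z0 [0.089 0.287] z80 [0.098 0.271]
green [339 164  14  13 123] [345.5 170. ] 6.6 z0 [ 0.647 -0.077] z80 [ 0.621 -0.07 ]
blue [383 164  13  13  99] [389. 170.] 6.7 z0 [ 0.649 -0.205] z80 [ 0.623 -0.19 ]
blue [   0  388   22   90 1437] [  0.5 432.5] 44.5 z0 [-0.093  0.843] z80 [-0.073  0.793]
```

View pics/crop1.png

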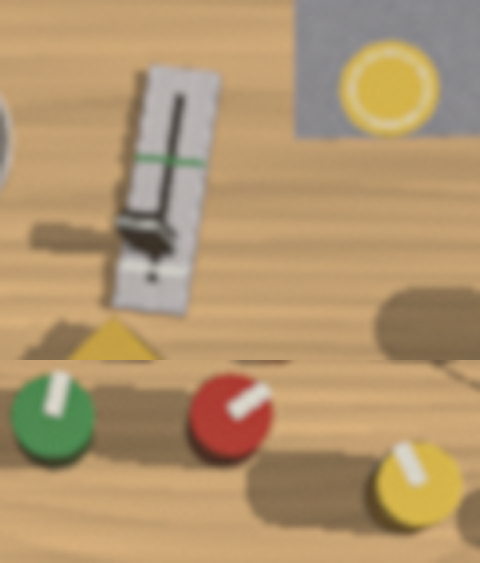

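The crop shows the small grey track with its white line near (199,217), green line near (203,190) and the grip just above the white line. Judging by its seal, green's label is at about -11° from world x, red's about -60° and yellow's about +27°. I'll go above yellow first.

```bash
cat >> h.py <<'E'
def goto(x,y,z,yaw):
    s=env.read_state(); r=R.from_quat(s['ee_rot']).as_matrix()
    d=r.T@(np.array([x,y,z])-s['tcp_pos'])*1000
    y0=np.degrees(np.arctan2(r[1,0],r[0,0])); sp=-(yaw-y0)
    print('yaw0',y0.round(2),'tilt',r[:,2].round(3),'shift mm',d.round(1),'spin',round((sp+180)%360-180,1), 'tcp',np.round(s['tcp_pos'],4))
E
python3 -c "
from h import *
goto(.404,-.197,.22,26)"
```

```text
yaw0 18.55 tilt [-0. -0. -1.] shift mm [ 320.4 -334.7    2.6] spin -7.4 tcp [ 0.2068 -0.6162  0.2226]
```

Emit:
drive_tool(
  plan=[
    [[320,-335,2],-7.4],
    [[320,-335,2],-7.4],
    [[320,-335,2],-7.4],
    [[320,-335,2],-7.4],
    [[320,-335,2],-7.4],
    [[320,-335,2],-7.4],
    [[320,-335,2],-7.4],
    [[320,-335,2],-7.4],
    [[320,-335,2],-7.4],
    [[320,-335,2],-7.4],
  ],
  gripper=87,
  grip_force=15,
)

```text
clock: 2.58
tcp_pos: [0.3843, -0.2371, 0.2211]
ee_rot: [0.974, 0.224, 0.0, 0.001]
wrist_force: [1.1, -1.0, 0.3]
finger_gap: 0.997
grip_force: 0.0
```

```bash
python3 -c "
from h import *
goto(.404,-.197,.22,26)
im=eyes.get_image('wrist');cv2.imwrite('pics/w1.png',im['pixels']);print(im['eye'],im['orientation'],im['fx'])
for q in ['yellow_mid','yellow_code','red_mid','red_code','green_mid']:
  for d in eyes.tip_of('wrist',q)[:2]: print(q,d['p'],px(d),at_z(im,px(d),.04))
"
```

```text
yaw0 25.94 tilt [ 0.001 -0.001 -1.   ] shift mm [ 35.3 -27.4   1. ] spin -0.1 tcp [ 0.3843 -0.2371  0.2211]
[ 0.44586453 -0.20521604  0.38336917] [ 0.84086813 -0.52544546 -0.06757033  0.11082464] 394.70627382673064
yellow_code 0.59 [285.184 142.32 ] [ 0.43283478 -0.1823884   0.04      ]
red_code 0.93 [197.184  37.392] [ 0.47510098 -0.08640193  0.04      ]
green_mid 0.68 [285.376 142.8  ] [ 0.43255071 -0.18269772  0.04      ]
green_mid 0.24 [308.992  28.8  ] [ 0.51936049 -0.16297682  0.04      ]
```

View pics/w1.png

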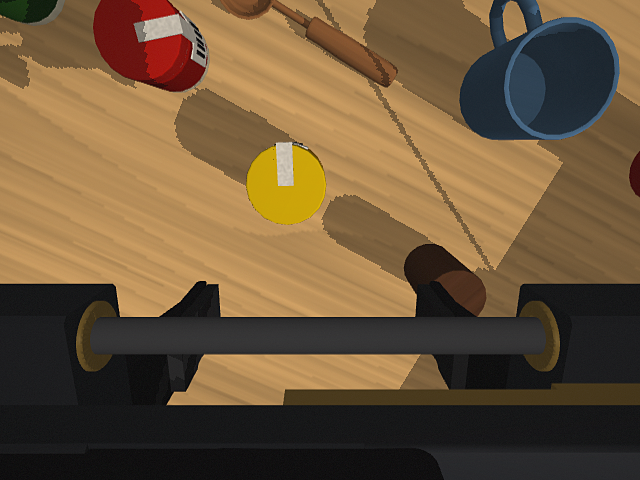

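The wrist picture shows the yellow lid centred at about (286,185), with its seal pointing to (285,143). Red is at top left and the mill at (445,280). I'll measure these accurately.

```bash
cat >> h.py <<'E'
RNG={'red':lambda H:(H<8)|(H>172),'yellow':lambda H:(H>20)&(H<34),'green':lambda H:(H>45)&(H<90)}
def lid(im,col,near,box=70,z=.08):
    """lid centre and label yaw: colour blob near pixel `near`, rectified onto the plane z"""
    hsv=cv2.cvtColor(im['pixels'],cv2.COLOR_BGR2HSV).astype(int); H,S,V=[hsv[...,i] for i in range(3)]
    yy,xx=np.mgrid[:480,:640]; nr=np.hypot(xx-near[0],yy-near[1])<box
    m=RNG[col](H)&(S>130)&(V>40)&nr; w=(S<60)&(V>140)&nr
    n,l,st,_=cv2.connectedComponentsWithStats(m.astype(np.uint8))
    k=1+st[1:,4].argmax(); pts=np.argwhere(l==k)[:,::-1]
    P=np.array([at_z(im,p,z)[:2] for p in pts])*1000
    c,r=cv2.minEnclosingCircle(P.astype(np.float32)); c=np.array(c)
    wp=np.array([at_z(im,p,z)[:2] for p in np.argwhere(w)[:,::-1]])*1000
    wp=wp[np.hypot(*(wp-c).T)<30]
    mu=wp.mean(0); ev=np.linalg.eigh(np.cov(wp.T))[1][:,1]; ev=ev*np.sign(ev@(mu-c))
    d=mu-c
    print(col,'centre',c.round(1),'r',round(r,1),'n',len(wp),'yaw mean',np.degrees(np.arctan2(d[1],d[0])).round(1),'pca',np.degrees(np.arctan2(ev[1],ev[0])).round(1),'inner end',((wp-c)@ev).min().round(1),'wmean',mu.round(1))
    return c
E
python3 -c "
from h import *
im=eyes.get_image('wrist')
lid(im,'yellow',(286,185)); lid(im,'red',(145,40))
goto(.404,-.197,.12,26)"
```

```text
yellow centre [ 406.2 -198.9] r 30.9 n 642 yaw mean 29.7 pca 27.1 inner end -0.2 wmean [ 419.2 -191.4]
red centre [455.  -72.2] r 40.9 n 717 yaw mean -25.9 pca -67.5 inner end -2.8 wmean [468.1 -78.6]
yaw0 25.8 tilt [-0. -0. -1.] shift mm [ 37.8 -30.1 100.7] spin -0.2 tcp [ 0.3831 -0.2405  0.2207]
```

```bash
python3 -c "
from h import *
goto(.4062,-.1989,.12,28);goto(.4062,-.1989,.035,28)"
```

```text
yaw0 25.8 tilt [-0. -0. -1.] shift mm [ 39.  -27.4 100.7] spin -2.2 tcp [ 0.3831 -0.2405  0.2207]
yaw0 25.8 tilt [-0. -0. -1.] shift mm [ 39.  -27.4 185.7] spin -2.2 tcp [ 0.3831 -0.2405  0.2207]
```

Emit:
drive_tool(
  plan=[
    [[39,-27.4,0],-2.2],
    [[39,-27.4,0],-2.2],
    [[39,-27.4,40],-2.2],
    [[39,-27.4,80],-2.2],
    [[39,-27.4,110],-2.2],
    [[39,-27.4,135],-2.2],
    [[39,-27.4,155],-2.2],
    [[39,-27.4,175],-2.2],
    [[39,-27.4,185.7],-2.2],
    [[39,-27.4,185.7],-2.2],
  ],
)

```text
clock: 3.77
tcp_pos: [0.4046, -0.1974, 0.0327]
ee_rot: [0.97, 0.242, -0.002, -0.002]
wrist_force: [-1.2, 0.0, -0.3]
finger_gap: 1.002
grip_force: 0.0
```

Emit:
drive_tool(
  plan=[
    [[0,0,0],0],
    [[0,0,0],0],
    [[0,0,0],0],
    [[0,0,0],0],
    [[0,0,0],0],
    [[0,0,0],0],
    [[0,0,0],0],
    [[0,0,0],0],
    [[0,0,0],0],
    [[0,0,0],0],
  ],
  gripper=50,
  grip_force=15,
)

```text
clock: 4.6
tcp_pos: [0.4077, -0.198, 0.036]
ee_rot: [0.97, 0.243, 0.001, 0.001]
wrist_force: [-0.5, -1.1, 6.3]
finger_gap: 0.709
grip_force: 15.0
```

```bash
python3 -c "
from h import *
goto(.644,.184,.150,0.7)"
```

```text
yaw0 28.15 tilt [ 0.001 -0.001 -1.   ] shift mm [ 388.7 -225.1 -114.2] spin 27.4 tcp [ 0.4077 -0.198   0.036 ]
```

Emit:
drive_tool(
  plan=[
    [[0,0,-20],0],
    [[0,0,-45],0],
    [[0,0,-75],0],
    [[0,0,-105],0],
    [[10,-6,-120],0],
    [[40,-23,-120],0],
    [[75,-43,-120],5],
    [[110,-64,-120],9],
    [[147,-85,-120],13],
    [[183,-106,-120],17],
  ],
)

```text
clock: 5.43
tcp_pos: [0.5174, -0.0166, 0.1543]
ee_rot: [0.995, 0.095, -0.001, 0.0]
wrist_force: [1.0, -0.6, -3.3]
finger_gap: 0.71
grip_force: 15.0
```

```bash
python3 -c "
from h import *
goto(.644,.184,.150,0.7)"
```

```text
yaw0 10.92 tilt [-0.001 -0.    -1.   ] shift mm [ 162.3 -173.     4.1] spin 10.2 tcp [ 0.5174 -0.0166  0.1543]
```

Emit:
drive_tool(
  plan=[
    [[27,-29,0],5],
    [[54,-58,0],10],
    [[81,-86,0],10],
    [[108,-115,0],10],
    [[133,-143,0],10],
    [[145,-158,0],10],
    [[150,-165,0],10],
    [[150,-165,0],10],
    [[150,-165,0],10],
    [[150,-165,0],10],
  ],
)

```text
clock: 6.27
tcp_pos: [0.6325, 0.17, 0.1544]
ee_rot: [1.0, 0.009, -0.001, 0.001]
wrist_force: [0.8, -0.2, -2.9]
finger_gap: 0.706
grip_force: 15.0
```

```bash
python3 -c "
from h import *
goto(.644,.184,.150,0.7)
im=eyes.get_image('wrist');cv2.imwrite('pics/w2.png',im['pixels'])
for q in ['bay_yellow','bay_red','bay_green','bay_blue','scanner','switch_grip']:
  for d in eyes.tip_of('wrist',q)[:1]: print(q,d['p'],px(d),at_z(im,px(d),.0))
im=eyes.get_image('top')
for q in ['bay_yellow','bay_red','bay_green','bay_blue','scanner']:
  for d in eyes.tip_of('top',q)[:1]: print(q,d['p'],px(d),at_z(im,px(d),.0))
"
```

```text
yaw0 1.03 tilt [-0.001 -0.002 -1.   ] shift mm [ 11.8 -13.8   4.3] spin 0.3 tcp [0.6325 0.17   0.1544]
bay_yellow 0.59 [299.776 220.896] [0.63734714 0.18475063 0.        ]
bay_red 0.71 [542.08  215.424] [ 0.64554937 -0.01272587  0.        ]
bay_green 0.94 [622.272 212.496] [ 0.64917737 -0.07776393  0.        ]
scanner 0.73 [542.912 214.176] [ 0.64659053 -0.0132334   0.        ]
bay_yellow 0.45 [256.384 168.912] [0.64666102 0.1846947  0.        ]
bay_green 0.78 [344.832 169.92 ] [ 0.64766082 -0.07508822  0.        ]
bay_blue 0.67 [390.08  172.416] [ 0.64212045 -0.20844671  0.        ]
scanner 0.63 [325.504 171.216] [ 0.64281547 -0.01822747  0.        ]
```

View pics/w2.png

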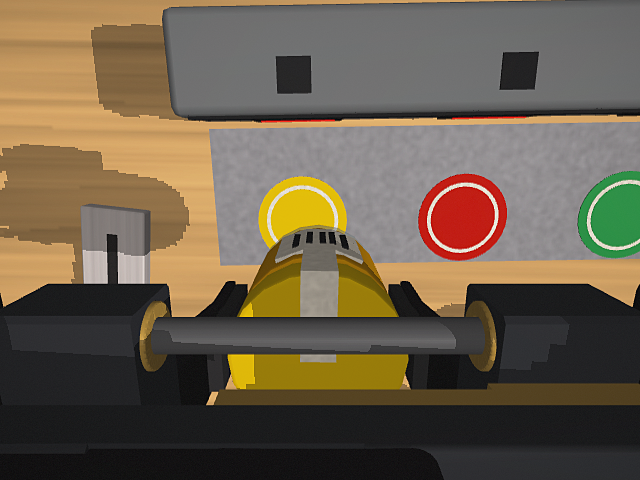

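The wrist picture shows the held yellow jar with its label towards the scanner. The yellow coaster is at about (302,217), red at (462,217) and green at the right edge. I'll fit the row.

```bash
cat >> h.py <<'E'
from scipy.optimize import least_squares
def disc(im,col,near,R0=36.,box=60):
    hsv=cv2.cvtColor(im['pixels'],cv2.COLOR_BGR2HSV).astype(int); H,S,V=[hsv[...,i] for i in range(3)]
    yy,xx=np.mgrid[:480,:640]; m=RNG[col](H)&(S>110)&(V>40)&(np.hypot(xx-near[0],yy-near[1])<box)
    cs,_=cv2.findContours(m.astype(np.uint8),cv2.RETR_EXTERNAL,cv2.CHAIN_APPROX_NONE)
    c=max(cs,key=len)[:,0,:]; c=c[(c[:,0]>2)&(c[:,0]<637)&(c[:,1]<near[1]+8)]  # upper part: never hidden
    P=np.array([at_z(im,p,.001)[:2] for p in c])*1000
    f=least_squares(lambda q:np.hypot(*(P-q[:2]).T)-R0,P.mean(0)-[20,0],loss='soft_l1')
    print(col,f.x.round(1),'rms',np.sqrt((f.fun**2).mean()).round(2)); return f.x
E
python3 -c "
from h import *
im=eyes.get_image('wrist')
a=disc(im,'yellow',(302,217),box=45);b=disc(im,'red',(462,217));c=disc(im,'green',(620,215))
d=(a-b)/1;print(np.degrees(np.arctan2(-d[0],d[1])),np.hypot(*d))
# scanner bottom edge / mat edge direction
e1,e2=at_z(im,(210,129),0),at_z(im,(640,122),0); print('mat',np.degrees(np.arctan2(-(e1-e2)[0],(e1-e2)[1])))
s1,s2=at_z(im,(318,275),.08),at_z(im,(318,360),.08)
s=s1-s2;print('seal yaw',np.degrees(np.arctan2(s[1],s[0])))
"
```

```text
yellow [633.8 183.6] rms 3.5
red [642.   52.7] rms 0.3
green [645.1 -78.7] rms 3.29
3.589372705146804 131.18389746521342
mat 2.131977045881882
seal yaw 1.2539102490563252
```

```bash
python3 -c "
from h import *
def edge(im,cols,r0,r1,z,name):
    g=cv2.cvtColor(im['pixels'],cv2.COLOR_BGR2HSV)[...,1].astype(float)
    pts=[]
    for c in cols:
        d=np.diff(cv2.GaussianBlur(g,(3,3),0)[r0:r1,c]); k=np.abs(d).argmax()
        if 0<k<len(d)-1:
            a,b,e=np.abs(d[k-1:k+2]); k=k+(a-e)/(2*(a-2*b+e)+1e-9)
        pts.append(at_z(im,(c,r0+k+.5),z)[:2])
    P=np.array(pts); f=np.polyfit(P[:,1],P[:,0],1)
    r=P[:,0]-np.polyval(f,P[:,1]); ok=np.abs(r-np.median(r))<2*np.median(np.abs(r-np.median(r)))+1e-4
    f=np.polyfit(P[ok,1],P[ok,0],1); print(name,'yaw',np.degrees(np.arctan(-f[0])).round(2),'x@y0',f[1].round(4),ok.sum())
w=eyes.get_image('wrist'); t=eyes.get_image('top')
edge(w,range(225,640,3),121,138,0,'w mat far')
edge(w,range(440,640,3),250,275,0,'w mat near')
edge(t,range(240,410,2),176,192,0,'t mat near')
cv2.imwrite('pics/x.png',w['pixels'])
hsv=cv2.cvtColor(w['pixels'],cv2.COLOR_BGR2HSV);print(hsv[217,278],hsv[190,300],hsv[217,300],hsv[160,300],hsv[110,300])
for col,near,bx in [('yellow',(302,200),42),('red',(462,217),55),('green',(610,215),55)]:
    H,S,V=[hsv[...,i].astype(int) for i in range(3)]
    yy,xx=np.mgrid[:480,:640]; m=RNG[col](H)&(S>150)&(V>40)&(abs(xx-near[0])<bx)&(yy>165)&(yy<275)
    ys,xs=np.nonzero(m);print(col,xs.min(),xs.max(),ys.min(),ys.max())
"
```

```text
w mat far yaw 2.03 x@y0 0.7173 131
w mat near yaw 1.23 x@y0 0.6079 43
t mat near yaw 1.62 x@y0 0.6082 47
[ 25 244 227] [ 25 129 227] [ 25 244 227] [158   7 145] [135   5 101]
yellow 261 343 177 274
red 422 509 175 261
green 581 639 173 258
```

```bash
python3 -c "
from h import *
goto(.640,.183,.037,1.5)"
```

```text
yaw0 1.16 tilt [-0. -0. -1.] shift mm [  7.3 -10.2 118. ] spin -0.3 tcp [0.6329 0.1727 0.155 ]
```

Emit:
drive_tool(
  plan=[
    [[7.3,-10.2,20],-0.3],
    [[7.3,-10.2,50],-0.3],
    [[7.3,-10.2,75],-0.3],
    [[7.3,-10.2,95],-0.3],
    [[7.3,-10.2,107],-0.3],
    [[7.3,-10.2,114],-0.3],
    [[7.3,-10.2,118],-0.3],
    [[7.3,-10.2,118],-0.3],
    [[7.3,-10.2,118],-0.3],
    [[7.3,-10.2,118],-0.3],
  ],
)

```text
clock: 7.9
tcp_pos: [0.6411, 0.1833, 0.0385]
ee_rot: [1.0, 0.013, 0.001, -0.0]
wrist_force: [0.0, 0.1, -2.9]
finger_gap: 0.707
grip_force: 15.0
```

Emit:
drive_tool(
  plan=[
    [[0,0,0],0],
    [[0,0,0],0],
    [[0,0,0],0],
    [[0,0,0],0],
    [[0,0,0],0],
    [[0,0,0],0],
    [[0,0,-30],0],
    [[0,0,-70],0],
    [[0,0,-110],0],
    [[-40,0,-145],0],
  ],
  gripper=87,
)

```text
clock: 8.73
tcp_pos: [0.6138, 0.1815, 0.1779]
ee_rot: [1.0, 0.011, 0.003, -0.001]
wrist_force: [-0.5, -1.2, 1.6]
finger_gap: 0.997
grip_force: 0.0
```

```bash
python3 -c "
from h import *
goto(.40,-.07,.22,-28)
goto(.56,.15,.22,1.5)"
```

```text
yaw0 1.24 tilt [ 0.007  0.003 -1.   ] shift mm [-218.9  246.7  -44.3] spin 29.2 tcp [0.6138 0.1815 0.1779]
yaw0 1.24 tilt [ 0.007  0.003 -1.   ] shift mm [-54.1  30.2 -42.6] spin -0.3 tcp [0.6138 0.1815 0.1779]
```

Emit:
drive_tool(
  plan=[
    [[-40,25,-35],0],
    [[-54,30,-42],0],
    [[-54,30,-42],0],
    [[-54,30,-42],0],
    [[-54,30,-42],0],
  ],
)

```text
clock: 9.15
tcp_pos: [0.5558, 0.1506, 0.2162]
ee_rot: [1.0, 0.012, 0.0, 0.0]
wrist_force: [-0.9, 0.2, 0.2]
finger_gap: 1.001
grip_force: 0.0
```

```bash
python3 -c "
from h import *
im=eyes.get_image('wrist');cv2.imwrite('pics/w3.png',im['pixels'])
print(proj(im,[.64,.183,.08]),proj(im,[.643,.053,0]))
lid(im,'yellow',proj(im,[.64,.183,.08]),55)
disc(im,'red',proj(im,[.643,.053,0]),box=75)
disc(im,'green',proj(im,[.646,-.077,0]),box=75)
goto(.40,-.07,.22,-28)
"
```

```text
[276.30241286 117.33959741] [426.76967486 122.81697435]
yellow centre [637.8 180.9] r 33.3 n 716 yaw mean 10.5 pca -1.0 inner end 1.3 wmean [653.4 183.8]
red [642.   52.7] rms 0.35
green [646.4 -77.3] rms 0.3
yaw0 1.45 tilt [-0.001  0.    -1.   ] shift mm [-161.2  216.8   -4.3] spin 29.4 tcp [0.5557 0.1508 0.2156]
```

View pics/w3.png

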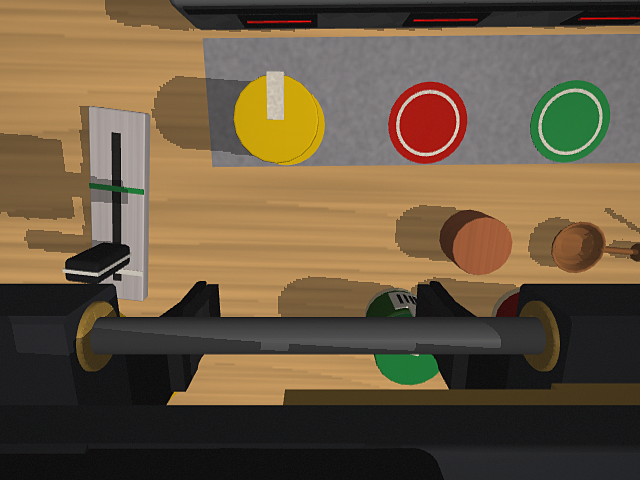

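The yellow jar stands centred: its seal's inner end is at (275,119), against (276,117) predicted for the middle. The switch grip is at about (97,262), with the white line across its track at (130,272). Next is red.

```bash
cat >> h.py <<'E'
def seal(im,ctr,z=.08,vmin=140):
    """seal strip found on the lid at given rough centre (mm): inner end & yaw, in mm/deg"""
    hsv=cv2.cvtColor(im['pixels'],cv2.COLOR_BGR2HSV).astype(int)
    p=proj(im,[ctr[0]/1000,ctr[1]/1000,z]); yy,xx=np.mgrid[:480,:640]
    W=((hsv[...,1]<70)&(hsv[...,2]>vmin)&(np.hypot(xx-p[0],yy-p[1])<60)).astype(np.uint8)
    n,l,st,ce=cv2.connectedComponentsWithStats(W)
    best=None
    for k in range(1,n):
        if st[k,4]<80: continue
        wp=np.array([at_z(im,q,z)[:2] for q in np.argwhere(l==k)[:,::-1]])*1000
        dd=np.hypot(*(wp-ctr).T).min()
        if best is None or dd<best[0]: best=(dd,wp)
    wp=best[1]; mu=wp.mean(0); ev=np.linalg.eigh(np.cov(wp.T))[1][:,1]
    if ev@(mu-ctr)<0: ev=-ev
    t=(wp-mu)@ev; u=(wp-mu)@[-ev[1],ev[0]]
    print('seal yaw',np.degrees(np.arctan2(ev[1],ev[0])).round(1),'inner',(mu+ev*np.percentile(t,1)).round(1),'outer',(mu+ev*t.max()).round(1),'w',(u.max()-u.min()).round(1),'n',len(t))
E
python3 -c "
from h import *
im=eyes.get_image('wrist')
seal(im,np.array([639,182.]))
goto(.40,-.04,.22,-30)
"
```

```text
seal yaw 0.7 inner [639.2 183.9] outer [671.1 184.3] w 13.0 n 814
yaw0 1.47 tilt [-0.002  0.001 -1.   ] shift mm [-160.5  186.9   -4.6] spin 31.5 tcp [0.5556 0.151  0.2152]
```

Emit:
drive_tool(
  plan=[
    [[-25,29,-5],5],
    [[-50,58,-5],10],
    [[-75,87,-5],16],
    [[-100,116,-5],22],
    [[-125,145,-5],28],
    [[-145,170,-5],31.5],
    [[-157,183,-5],31.5],
    [[-160,187,-5],31.5],
    [[-160,187,-5],31.5],
    [[-160,187,-5],31.5],
  ],
)

```text
clock: 10.08
tcp_pos: [0.4011, -0.0391, 0.2211]
ee_rot: [0.966, -0.258, -0.0, -0.001]
wrist_force: [-0.0, 0.4, -0.6]
finger_gap: 0.999
grip_force: 0.0
```

```bash
python3 -c "
from h import *
im=eyes.get_image('wrist');cv2.imwrite('pics/w4.png',im['pixels'])
c=lid(im,'red',proj(im,[.455,-.07,.08]),75)
seal(im,c)
goto(c[0]/1000,c[1]/1000,.036,-30)
"
```

```text
red centre [456.1 -61.4] r 30.6 n 667 yaw mean -52.9 pca -53.2 inner end -0.2 wmean [465.2 -73.3]
seal yaw -53.3 inner [456.1 -61.4] outer [475.1 -86.9] w 12.0 n 732
yaw0 -29.9 tilt [-0.     0.001 -1.   ] shift mm [ 59.   -7.6 185.2] spin 0.1 tcp [ 0.4012 -0.0388  0.2212]
```

View pics/w4.png

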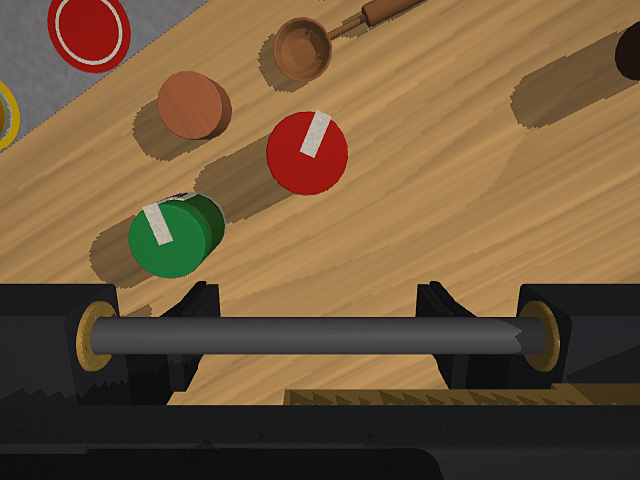

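The red lid is at (308,152), with its seal pointing up and right. The yellow coaster at the left edge looks bare, so the yellow jar may have been knocked off it; I'll check the top view before grasping.

```bash
python3 -c "
from h import *
im=eyes.get_image('top');cv2.imwrite('pics/t2.png',cv2.resize(im['pixels'][120:280,170:430],None,fx=3,fy=3,interpolation=2))
goto(.4561,-.0614,.036,-28)
"
```

```text
yaw0 -29.87 tilt [-0.     0.001 -1.   ] shift mm [ 59.   -7.5 185.2] spin -1.9 tcp [ 0.4012 -0.0387  0.2213]
```

View pics/t2.png

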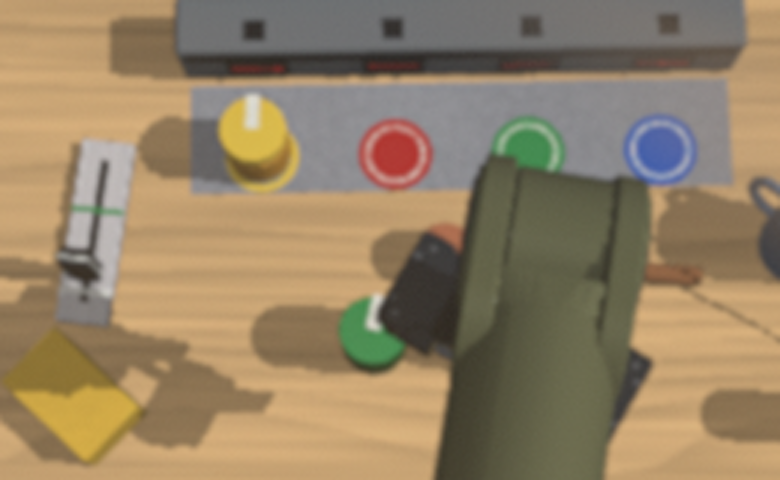

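The yellow jar still stands on its coaster in the top view, with its lid at crop (254,128). I'll grasp red.

Emit:
drive_tool(
  plan=[
    [[59,-7.5,0],-1.9],
    [[59,-7.5,0],-1.9],
    [[59,-7.5,40],-1.9],
    [[59,-7.5,80],-1.9],
    [[59,-7.5,110],-1.9],
    [[59,-7.5,135],-1.9],
    [[59,-7.5,155],-1.9],
    [[59,-7.5,175],-1.9],
    [[59,-7.5,185],-1.9],
    [[59,-7.5,185],-1.9],
  ],
)

```text
clock: 11.02
tcp_pos: [0.4537, -0.0616, 0.0342]
ee_rot: [0.97, -0.242, -0.003, -0.001]
wrist_force: [0.1, -0.6, -0.2]
finger_gap: 0.999
grip_force: 0.0
```

Emit:
drive_tool(
  plan=[
    [[0,0,0],0],
    [[0,0,0],0],
    [[0,0,0],0],
    [[0,0,0],0],
    [[0,0,0],0],
    [[0,0,0],0],
    [[0,0,0],0],
    [[0,0,0],0],
  ],
  gripper=50,
)

```text
clock: 11.68
tcp_pos: [0.4562, -0.0631, 0.0375]
ee_rot: [0.97, -0.243, 0.001, -0.0]
wrist_force: [0.5, 1.5, 5.9]
finger_gap: 0.709
grip_force: 15.0
```

Emit:
drive_tool(
  plan=[
    [[0,0,-20],0],
    [[0,0,-45],0],
    [[0,0,-75],0],
    [[0,0,-105],0],
    [[0,0,-120],0],
    [[0,0,-120],0],
    [[0,0,-120],0],
  ],
)

```text
clock: 12.27
tcp_pos: [0.4547, -0.0636, 0.1561]
ee_rot: [0.97, -0.243, 0.0, 0.0]
wrist_force: [-0.8, 0.4, -2.9]
finger_gap: 0.712
grip_force: 15.0
```

```bash
python3 -c "
from h import *
goto(.642,.053,.15,27.2)
"
```

```text
yaw0 -28.17 tilt [-0.    -0.001 -1.   ] shift mm [ 110.  -191.2    6. ] spin -55.4 tcp [ 0.4547 -0.0636  0.1561]
```

Emit:
drive_tool(
  plan=[
    [[10,-18,0],-3],
    [[25,-43,0],-9],
    [[42,-73,0],-16],
    [[60,-103,0],-23],
    [[77,-133,0],-30],
    [[92,-160,0],-37],
    [[104,-181,0],-44],
    [[110,-191,0],-51],
    [[110,-191,0],-55.4],
    [[110,-191,0],-55.4],
  ],
)

```text
clock: 13.1
tcp_pos: [0.6407, 0.0542, 0.1526]
ee_rot: [0.971, 0.237, -0.003, -0.001]
wrist_force: [0.0, 0.2, -3.4]
finger_gap: 0.709
grip_force: 15.0
```

Emit:
drive_tool(
  plan=[
    [[0,0,0],0],
    [[0,0,0],0],
  ],
)

```text
clock: 13.27
tcp_pos: [0.641, 0.0526, 0.1547]
ee_rot: [0.972, 0.234, -0.001, -0.0]
wrist_force: [1.0, -0.7, -2.0]
finger_gap: 0.705
grip_force: 15.0
```

```bash
python3 -c "
from h import *
goto(.642,.053,.038,27.2)
im=eyes.get_image('wrist');cv2.imwrite('pics/w5.png',im['pixels'])
seal(im,np.array([642,53.]),z=.19)
"
```

```text
yaw0 27.11 tilt [-0.003 -0.001 -1.   ] shift mm [  1.4   0.2 116.7] spin -0.1 tcp [0.641  0.0526 0.1547]
seal yaw -72.2 inner [635.8  51.2] outer [637.9  44.7] w 2.7 n 86
```

Emit:
drive_tool(
  plan=[
    [[1,0,20],0],
    [[1,0,50],0],
    [[1,0,75],0],
    [[1,0,95],0],
    [[1,0,107],0],
    [[1,0,113],0],
    [[1,0,117],0],
    [[1,0,117],0],
    [[1,0,117],0],
    [[1,0,117],0],
  ],
)

```text
clock: 14.15
tcp_pos: [0.6441, 0.0539, 0.0409]
ee_rot: [0.972, 0.236, 0.001, 0.0]
wrist_force: [0.1, -0.4, -3.0]
finger_gap: 0.711
grip_force: 15.0
```

Emit:
drive_tool(
  plan=[
    [[0,0,0],0],
    [[0,0,0],0],
    [[0,0,0],0],
    [[0,0,0],0],
    [[0,0,0],0],
    [[0,0,0],0],
    [[0,0,-30],0],
    [[0,0,-70],0],
    [[0,0,-110],0],
    [[0,0,-145],0],
  ],
  gripper=87,
)

```text
clock: 14.98
tcp_pos: [0.6432, 0.054, 0.1869]
ee_rot: [0.972, 0.236, 0.001, 0.0]
wrist_force: [1.3, -0.2, 0.4]
finger_gap: 0.997
grip_force: 0.0
```

```bash
python3 -c "
from h import *
goto(.55,.05,.22,0)
"
```

```text
yaw0 27.27 tilt [ 0.001  0.    -1.   ] shift mm [-84.7 -39.1 -33.2] spin 27.3 tcp [0.6432 0.054  0.1869]
```

Emit:
drive_tool(
  plan=[
    [[-20,-10,-20],5],
    [[-50,-24,-33],12],
    [[-75,-35,-33],19],
    [[-84,-39,-33],26],
    [[-84,-39,-33],27],
    [[-84,-39,-33],27],
    [[-84,-39,-33],27],
  ],
)

```text
clock: 15.57
tcp_pos: [0.5513, 0.0499, 0.2175]
ee_rot: [1.0, 0.003, 0.0, -0.0]
wrist_force: [-0.5, -0.3, 0.1]
finger_gap: 1.001
grip_force: 0.0
```

```bash
python3 -c "
from h import *
im=eyes.get_image('wrist');cv2.imwrite('pics/w6.png',im['pixels'])
for p in [(638,182.6),(642,52.7)]: seal(im,np.array(p))
goto(.39,.065,.22,-7)
"
```

```text
seal yaw -0.4 inner [638.9 184.2] outer [670.9 184. ] w 18.9 n 866
seal yaw 2.3 inner [643.4  54.6] outer [675.3  55.9] w 12.2 n 822
yaw0 0.37 tilt [ 0.     0.001 -1.   ] shift mm [-161.2  -16.1   -2.7] spin 7.4 tcp [0.5513 0.05   0.2173]
```

View pics/w6.png

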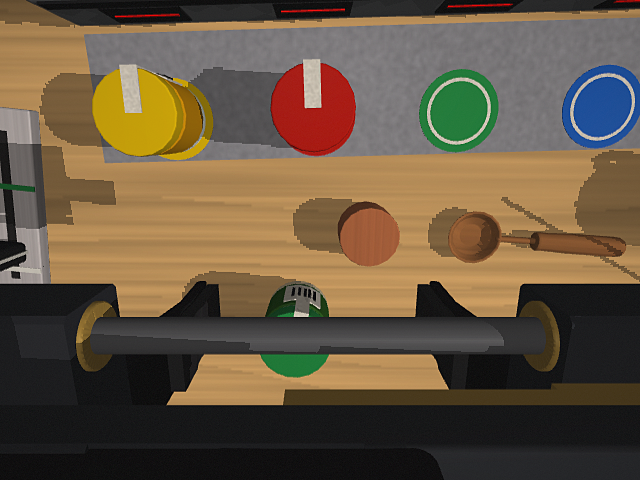

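Red and green look fine. Yellow shows a sliver of its ring on the right at about (205,120), so I'll check it with an overlay.

```bash
python3 -c "
from h import *
im=eyes.get_image('wrist'); a=im['pixels'].copy(); a=cv2.resize(a[30:190,70:390],None,fx=2.4,fy=2.4,interpolation=cv2.INTER_CUBIC)
def circ(c,r,z,col):
    t=np.linspace(0,2*np.pi,90); P=[(proj(im,[c[0]/1e3+r/1e3*np.cos(q),c[1]/1e3+r/1e3*np.sin(q),z])-[70,30]+.5)*2.4 for q in t]
    cv2.polylines(a,[np.round(np.array(P)).astype(np.int32)],True,col,1)
for c in [(637.7,182.6),(642,52.7)]:
    circ(c,36,.001,(255,0,255)); circ(c,31,.001,(255,255,0)); circ(c,31,.08,(255,0,0))
cv2.imwrite('pics/o1.png',a)
"
```

```text
(no output)
```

View pics/o1.png

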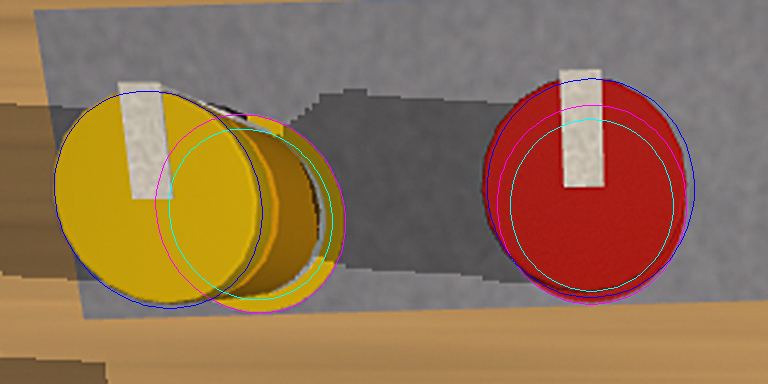

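The overlay matches both coasters. Both jars sit within about 2 mm of the middle with straight seals, which is good. On to green.

Emit:
drive_tool(
  plan=[
    [[-35,-4,-3],2],
    [[-75,-8,-3],5],
    [[-110,-11,-3],7],
    [[-140,-14,-3],7],
    [[-155,-16,-3],7],
    [[-161,-16,-3],7],
    [[-161,-16,-3],7],
    [[-161,-16,-3],7],
  ],
)

```text
clock: 16.33
tcp_pos: [0.3906, 0.0653, 0.2207]
ee_rot: [0.998, -0.058, 0.0, -0.0]
wrist_force: [-0.3, -0.3, -0.1]
finger_gap: 0.999
grip_force: 0.0
```

```bash
python3 -c "
from h import *
im=eyes.get_image('wrist')
c=lid(im,'green',proj(im,[.452,.065,.08]),60)
seal(im,c)
goto(c[0]/1000,c[1]/1000,.036,-7)
"
```

```text
green centre [452.9  69.8] r 30.5 n 684 yaw mean -11.4 pca -11.9 inner end -0.1 wmean [467.6  66.8]
seal yaw -11.9 inner [453.2  69.9] outer [484.3  63.3] w 12.1 n 743
yaw0 -6.71 tilt [ 0.001  0.001 -1.   ] shift mm [ 61.2 -11.5 184.7] spin 0.3 tcp [0.3907 0.0653 0.2206]
```

Emit:
drive_tool(
  plan=[
    [[61,-11.5,0],0],
    [[61,-11.5,0],0],
    [[61,-11.5,40],0],
    [[61,-11.5,80],0],
    [[61,-11.5,110],0],
    [[61,-11.5,135],0],
    [[61,-11.5,155],0],
    [[61,-11.5,175],0],
    [[61,-11.5,185],0],
    [[61,-11.5,185],0],
  ],
)

```text
clock: 17.22
tcp_pos: [0.4501, 0.0698, 0.033]
ee_rot: [0.998, -0.059, -0.003, -0.001]
wrist_force: [-0.0, -0.4, 0.5]
finger_gap: 0.999
grip_force: 0.0
```

Emit:
drive_tool(
  plan=[
    [[0,0,0],0],
    [[0,0,0],0],
    [[0,0,0],0],
    [[0,0,0],0],
    [[0,0,0],0],
    [[0,0,0],0],
    [[0,0,0],0],
    [[0,0,0],0],
  ],
  gripper=50,
)

```text
clock: 17.88
tcp_pos: [0.4522, 0.0694, 0.0363]
ee_rot: [0.998, -0.059, 0.001, 0.0]
wrist_force: [-1.7, 0.4, 6.3]
finger_gap: 0.71
grip_force: 15.0
```

Emit:
drive_tool(
  plan=[
    [[0,0,-20],0],
    [[0,0,-45],0],
    [[0,0,-75],0],
    [[0,0,-105],0],
    [[0,0,-120],0],
    [[0,0,-120],0],
    [[0,0,-120],0],
  ],
)

```text
clock: 18.47
tcp_pos: [0.4512, 0.0692, 0.1551]
ee_rot: [0.998, -0.059, 0.0, 0.0]
wrist_force: [-0.7, -0.6, -3.8]
finger_gap: 0.707
grip_force: 15.0
```

```bash
python3 -c "
from h import *
goto(.6455,-.0785,.155,7)
"
```

```text
yaw0 -6.77 tilt [ 0.    -0.001 -1.   ] shift mm [210.3 123.8   0.3] spin -13.8 tcp [0.4512 0.0692 0.1551]
```

Emit:
drive_tool(
  plan=[
    [[15,9,0],-2],
    [[40,24,0],-5],
    [[72,42,0],-8],
    [[104,61,0],-11],
    [[137,80,0],-13.8],
    [[167,98,0],-13.8],
    [[190,112,0],-13.8],
    [[204,120,0],-13.8],
    [[210,124,0],-13.8],
    [[210,124,0],-13.8],
  ],
)

```text
clock: 19.3
tcp_pos: [0.6447, -0.0794, 0.1521]
ee_rot: [0.998, 0.061, -0.002, -0.001]
wrist_force: [0.1, -0.6, -2.8]
finger_gap: 0.712
grip_force: 15.0
```

Emit:
drive_tool(
  plan=[
    [[0,0,0],0],
    [[0,0,0],0],
  ],
)

```text
clock: 19.47
tcp_pos: [0.644, -0.0764, 0.1547]
ee_rot: [0.998, 0.063, -0.001, -0.0]
wrist_force: [1.0, 1.2, -3.0]
finger_gap: 0.709
grip_force: 15.0
```

```bash
python3 -c "
from h import *
goto(.6455,-.0785,.037,7)
"
```

```text
yaw0 7.18 tilt [-0.002  0.001 -1.   ] shift mm [  1.4   2.4 117.6] spin 0.2 tcp [ 0.644  -0.0764  0.1547]
```

Emit:
drive_tool(
  plan=[
    [[1,1,20],0],
    [[1,1,50],0],
    [[1,1,75],0],
    [[1,1,95],0],
    [[1,1,107],0],
    [[1,1,114],0],
    [[1,1,118.5],0],
    [[1,1,118.5],0],
    [[1,1,118.5],0],
    [[1,1,118.5],0],
  ],
)

```text
clock: 20.3
tcp_pos: [0.6475, -0.0792, 0.0385]
ee_rot: [0.998, 0.061, 0.001, 0.0]
wrist_force: [0.7, 0.1, -2.1]
finger_gap: 0.707
grip_force: 15.0
```

Emit:
drive_tool(
  plan=[
    [[0,0,0],0],
    [[0,0,0],0],
    [[0,0,0],0],
    [[0,0,0],0],
    [[0,0,0],0],
    [[0,0,0],0],
    [[0,0,-30],0],
    [[0,0,-70],0],
    [[0,0,-110],0],
    [[0,0,-145],0],
  ],
  gripper=87,
)

```text
clock: 21.13
tcp_pos: [0.6467, -0.0789, 0.1844]
ee_rot: [0.998, 0.062, 0.001, 0.0]
wrist_force: [1.9, -1.0, 0.3]
finger_gap: 0.998
grip_force: 0.0
```

```bash
python3 -c "
from h import *
goto(.56,.02,.24,0)
"
```

```text
yaw0 7.07 tilt [ 0.001  0.    -1.   ] shift mm [ -73.8 -108.9  -55.7] spin 7.1 tcp [ 0.6467 -0.0789  0.1844]
```

Emit:
drive_tool(
  plan=[
    [[-20,-25,-30],2],
    [[-40,-55,-56],5],
    [[-60,-88,-56],7],
    [[-74,-109,-56],7],
    [[-74,-109,-56],7],
    [[-74,-109,-56],7],
    [[-74,-109,-56],7],
  ],
)

```text
clock: 21.72
tcp_pos: [0.56, 0.0188, 0.238]
ee_rot: [1.0, 0.0, 0.0, 0.001]
wrist_force: [0.8, -0.2, 0.5]
finger_gap: 1.001
grip_force: 0.0
```

```bash
python3 -c "
from h import *
im=eyes.get_image('wrist');cv2.imwrite('pics/w7.png',im['pixels'])
for p in [(638,182.6),(642,52.7),(646.4,-77.3)]: seal(im,np.array(p))
goto(.44,.36,.24,0)
for q in ['switch_grip']:
  for c in ['top','side']:
    t=eyes.get_image(c)
    for d in eyes.tip_of(c,q)[:3]: print(q,d['p'],px(d),at_z(t,px(d),.06))
"
```

```text
seal yaw -32.7 inner [641.6 191.1] outer [676. 169.] w 45.8 n 801
seal yaw 2.2 inner [643.4  54.7] outer [675.3  55.9] w 12.2 n 710
seal yaw 2.2 inner [648.8 -79. ] outer [680.4 -77.8] w 12.2 n 718
yaw0 -0.06 tilt [-0.    -0.001 -1.   ] shift mm [-120.5 -341.6   -2.5] spin -0.1 tcp [0.5601 0.0183 0.2377]
switch_grip 0.65 [194.688 209.712] [0.50781414 0.34354142 0.06      ]
switch_grip 0.65 [ 92.928 314.688] [0.21974275 0.59735997 0.06      ]
switch_grip 0.75 [264.512 327.024] [0.51989017 0.34540297 0.06      ]
switch_grip 0.63 [390.592 421.2  ] [0.21781786 0.57739036 0.06      ]
switch_grip 0.58 [435.392 321.984] [0.10719939 0.28275378 0.06      ]
```

View pics/w7.png

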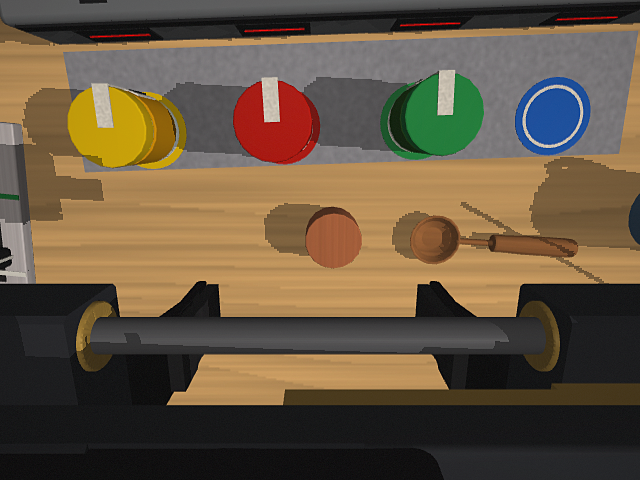

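All three jars stand centred and straight, and the ring slivers show on mirrored sides. Next is the small grey switch: px (195,209) in the top view, about (.51,.344).

Emit:
drive_tool(
  plan=[
    [[-14,-38,0],0],
    [[-28,-77,0],0],
    [[-42,-116,0],0],
    [[-56,-155,0],0],
    [[-70,-194,0],0],
    [[-84,-233,0],0],
    [[-98,-272,0],0],
    [[-112,-311,0],0],
    [[-118,-335,0],0],
    [[-120,-342,0],0],
  ],
)

```text
clock: 22.8
tcp_pos: [0.4364, 0.367, 0.2381]
ee_rot: [1.0, 0.004, -0.001, -0.002]
wrist_force: [-1.1, 0.3, 0.8]
finger_gap: 0.999
grip_force: 0.0
```

Emit:
drive_tool(
  plan=[
    [[0,0,0],0],
    [[0,0,0],0],
  ],
)

```text
clock: 22.97
tcp_pos: [0.4402, 0.3608, 0.2375]
ee_rot: [1.0, 0.0, -0.0, 0.0]
wrist_force: [-0.1, 0.2, 0.0]
finger_gap: 0.996
grip_force: 0.0
```

```bash
python3 -c "
from h import *
im=eyes.get_image('wrist');cv2.imwrite('pics/w8.png',im['pixels'])
for d in eyes.tip_of('wrist','switch_grip')[:2]: print(d['p'],px(d),at_z(im,px(d),.06))
print(im['eye'],env.read_state()['tcp_pos'])
"
```

```text
[0.50902953 0.36193358 0.39969196] [0.44095738 0.35950185 0.23754395]
```

View pics/w8.png

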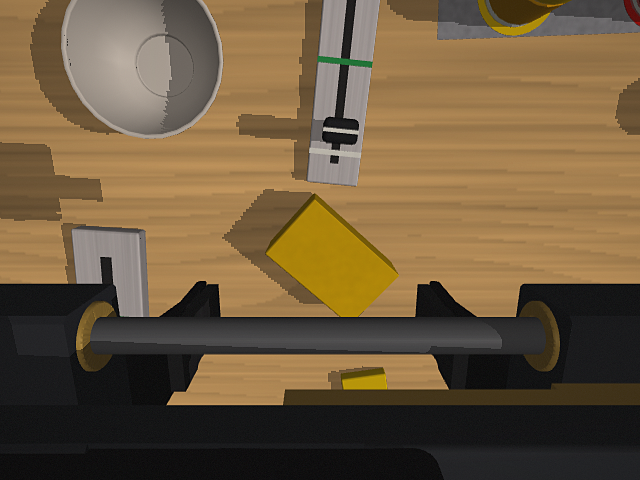

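The small grey switch: grip stripe at (341,131), white line centre at (335,153), green line centre at (345,62). The butter box is just behind its white end, with its nearest corner at (315,195).

```bash
python3 -c "
from h import *
im=eyes.get_image('wrist')
w=at_z(im,(335.5,153.5),.014);g=at_z(im,(345,62.5),.014);k=at_z(im,(341,130),.075);b=at_z(im,(315,195),.045)
d=g-w;y=np.degrees(np.arctan2(d[1],d[0]));print(w,g,k,b,np.linalg.norm(d),y)
u=d/np.linalg.norm(d);print('grip joint',(k-w)@u,'lat',(k-w)[:2]@[-u[1],u[0]])
a=.5*(k[:2]+w[:2])
goto(k[0],k[1],.24,y);goto(k[0],k[1],.04,y)
print('u',u)
"
```

```text
[0.49773508 0.3423588  0.014     ] [0.57759139 0.33462464 0.014     ] [0.51772477 0.34107416 0.075     ] [0.46234751 0.36188964 0.045     ] 0.08022996954249006 -5.531902759306561
grip joint 0.020020436789867906 lat 0.0006483421133205917
yaw0 -0.18 tilt [ 0.    -0.001 -1.   ] shift mm [76.8 18.2 -2.3] spin 5.4 tcp [0.441  0.3595 0.2377]
yaw0 -0.18 tilt [ 0.    -0.001 -1.   ] shift mm [ 76.8  17.9 197.7] spin 5.4 tcp [0.441  0.3595 0.2377]
u [ 0.99534268 -0.09639998  0.        ]
```

The grip reads about 20 mm from the white line rather than at it. So I'll grip it, push it to the white end first, then to green, wait, and bring it back.

Emit:
drive_tool(
  plan=[
    [[38,9,0],5.4],
    [[70,17,0],5.4],
    [[76.8,18,0],5.4],
    [[76.8,18,40],5.4],
    [[76.8,18,80],5.4],
    [[76.8,18,115],5.4],
    [[76.8,18,150],5.4],
    [[76.8,18,175],5.4],
    [[76.8,18,190],5.4],
    [[76.8,18,193],5.4],
  ],
  gripper=60,
)

```text
clock: 23.95
tcp_pos: [0.5154, 0.3409, 0.0418]
ee_rot: [0.999, -0.048, -0.002, 0.002]
wrist_force: [-1.0, -0.2, -0.3]
finger_gap: 0.69
grip_force: 0.0
```

Emit:
drive_tool(
  plan=[
    [[0,0,0],0],
    [[0,0,0],0],
    [[0,0,0],0],
    [[0,0,0],0],
    [[0,0,0],0],
    [[0,0,0],0],
    [[0,0,0],0],
    [[0,0,0],0],
  ],
  gripper=15,
  grip_force=12,
)

```text
clock: 24.62
tcp_pos: [0.5168, 0.3426, 0.0459]
ee_rot: [0.999, -0.047, 0.0, 0.001]
wrist_force: [-1.7, -3.2, 6.0]
finger_gap: 0.319
grip_force: 12.0
```

```bash
python3 -c "
from h import *
goto(.4977,.3424,.044,-5.5)
"
```

```text
yaw0 -5.4 tilt [ 0.001 -0.002 -1.   ] shift mm [-19.    2.    1.9] spin 0.1 tcp [0.5168 0.3426 0.0459]
```

Emit:
drive_tool(
  plan=[
    [[-4,0,0],0],
    [[-8,0,0],0],
    [[-12,0,0],0],
    [[-16,0,0],0],
    [[-19,0,0],0],
    [[-21,0,0],0],
    [[-23,0,0],0],
    [[-23,0,0],0],
    [[-23,0,0],0],
    [[-23,0,0],0],
  ],
)

```text
clock: 25.45
tcp_pos: [0.4978, 0.3444, 0.0459]
ee_rot: [0.999, -0.048, 0.004, -0.0]
wrist_force: [8.1, -1.6, -0.5]
finger_gap: 0.321
grip_force: 12.0
```

```bash
python3 -c "
from h import *
goto(.5776,.3346,.045,-5.5)
im=eyes.get_image('wrist');cv2.imwrite('pics/w9.png',im['pixels'])
"
```

```text
yaw0 -5.48 tilt [ 0.007 -0.    -1.   ] shift mm [80.4  2.2  1.5] spin 0.0 tcp [0.4978 0.3444 0.0459]
```

View pics/w9.png

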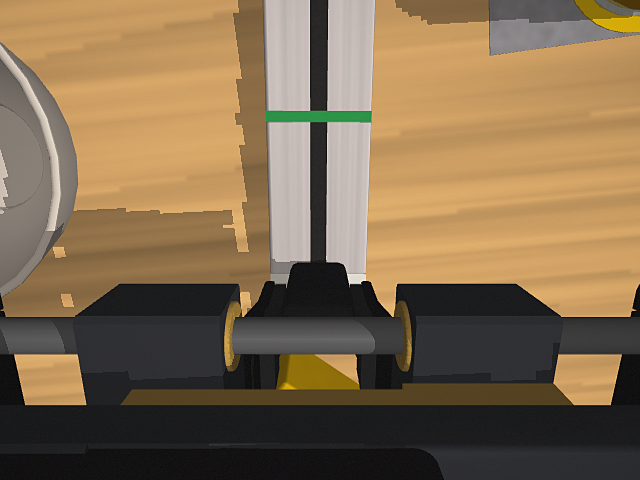

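The grip met the end stop with the TCP at x=.498, which agrees with the white line, and 8 N resisted. Now to green, 80 mm.

Emit:
drive_tool(
  plan=[
    [[10,0,0],0],
    [[22,0,0],0],
    [[35,0,0],0],
    [[48,0,0],0],
    [[60,0,0],0],
    [[70,0,0],0],
    [[78,0,0],0],
    [[82,0,0],0],
    [[84,0,0],0],
    [[84,0,0],0],
  ],
)

```text
clock: 26.33
tcp_pos: [0.578, 0.3366, 0.0459]
ee_rot: [0.999, -0.047, 0.0, 0.001]
wrist_force: [-0.5, -4.6, 6.3]
finger_gap: 0.325
grip_force: 12.0
```

Emit:
drive_tool(
  plan=[
    [[0,0,0],0],
    [[0,0,0],0],
    [[0,0,0],0],
  ],
)

```text
clock: 26.58
tcp_pos: [0.578, 0.3366, 0.0459]
ee_rot: [0.999, -0.047, 0.001, 0.001]
wrist_force: [0.6, -5.4, 6.6]
finger_gap: 0.32
grip_force: 12.0
```

```bash
python3 -c "
from h import *
s=env.read_state();u=np.array([.9954,-.0963]);print((s['tcp_pos'][:2]-np.array([.4978,.3444]))@u, s['wrist_force'],s['finger_gap'])
im=eyes.get_image('wrist')
for z in [.014]:
  a,b=proj(im,[.5776-.0048*0,.3346,.014]),0; print('green line px',a)
print('stripe if at .08',proj(im,[.5776,.3346,.075]))
g=im['pixels'][200:330,280:370].astype(int); hs=cv2.cvtColor(im['pixels'],cv2.COLOR_BGR2HSV)
yy,xx=np.nonzero((hs[...,0]>55)&(hs[...,0]<85)&(hs[...,1]>100)); print('green px',len(yy),yy.min() if len(yy) else 0,yy.max() if len(yy) else 0,xx.min() if len(xx) else 0,xx.max() if len(xx) else 0)
"
```

```text
0.08061881872483587 [ 0.59697236 -5.386295    6.57021563] 0.31991498918166994
green line px [322.29701965 277.69342659]
stripe if at .08 [324.79052795 332.65917319]
green px 304 274 361 13 365
```

At 80.6 mm, on the green line. I'll wait there.

Emit:
drive_tool(
  plan=[
    [[0,0,0],0],
    [[0,0,0],0],
    [[0,0,0],0],
    [[0,0,0],0],
    [[0,0,0],0],
    [[0,0,0],0],
    [[0,0,0],0],
    [[0,0,0],0],
    [[0,0,0],0],
    [[0,0,0],0],
  ],
)

```text
clock: 27.47
tcp_pos: [0.578, 0.3366, 0.0459]
ee_rot: [0.999, -0.047, 0.001, 0.001]
wrist_force: [-0.2, -4.9, 6.3]
finger_gap: 0.325
grip_force: 12.0
```

Emit:
drive_tool(
  plan=[
    [[0,0,0],0],
    [[0,0,0],0],
    [[0,0,0],0],
    [[0,0,0],0],
    [[0,0,0],0],
    [[0,0,0],0],
  ],
)

```text
clock: 27.97
tcp_pos: [0.578, 0.3366, 0.0459]
ee_rot: [0.999, -0.047, 0.001, 0.001]
wrist_force: [0.7, -5.4, 6.3]
finger_gap: 0.321
grip_force: 12.0
```

Emit:
drive_tool(
  plan=[
    [[-10,0,0],0],
    [[-22,0,0],0],
    [[-35,0,0],0],
    [[-48,0,0],0],
    [[-60,0,0],0],
    [[-70,0,0],0],
    [[-78,0,0],0],
    [[-82,0,0],0],
    [[-85,0,0],0],
    [[-85,0,0],0],
  ],
)

```text
clock: 28.8
tcp_pos: [0.4973, 0.3445, 0.0459]
ee_rot: [0.999, -0.048, 0.005, -0.0]
wrist_force: [10.5, -2.5, -1.8]
finger_gap: 0.32
grip_force: 12.0
```

Emit:
drive_tool(
  plan=[
    [[0,0,0],0],
    [[0,0,0],0],
    [[0,0,0],0],
  ],
)

```text
clock: 29.05
tcp_pos: [0.4973, 0.3445, 0.0459]
ee_rot: [0.999, -0.048, 0.004, -0.0]
wrist_force: [9.6, -3.3, -0.0]
finger_gap: 0.323
grip_force: 12.0
```

Emit:
drive_tool(
  plan=[
    [[0,0,0],0],
    [[0,0,0],0],
    [[0,0,0],0],
    [[0,0,0],0],
    [[0,0,0],0],
    [[0,0,-25],0],
    [[0,0,-60],0],
    [[0,0,-100],0],
    [[0,0,-140],0],
    [[-20,0,-180],0],
  ],
  gripper=60,
)

```text
clock: 29.88
tcp_pos: [0.4764, 0.3465, 0.224]
ee_rot: [0.999, -0.049, 0.001, -0.0]
wrist_force: [1.1, -0.6, 0.1]
finger_gap: 0.689
grip_force: 0.0
```

Emit:
drive_tool(
  plan=[
    [[-40,-20,-10],0],
    [[-60,-20,-10],0],
    [[-60,-20,-10],0],
    [[-60,-20,-10],0],
    [[-60,-20,-10],0],
  ],
)

```text
clock: 30.3
tcp_pos: [0.4164, 0.3726, 0.2319]
ee_rot: [0.999, -0.047, 0.0, 0.001]
wrist_force: [0.0, -0.3, -0.5]
finger_gap: 0.687
grip_force: 0.0
```

```bash
python3 -c "
from h import *
im=eyes.get_image('wrist'); t=eyes.get_image('top')
a=im['pixels'][0:240,200:440]; b=cv2.resize(t['pixels'][140:240,180:420],None,fx=2,fy=2,interpolation=2)
print(env.read_state()['tcp_pos'])
hs=cv2.cvtColor(t['pixels'],cv2.COLOR_BGR2HSV)
c=np.zeros((440,480,3),np.uint8);c[:240,:240]=a;c[240:,:]=b;cv2.imwrite('pics/f.png',c)
for z,x,y in [(.075,.4977,.3424),(.014,.4977,.3424),(.075,.5177,.341)]: print(proj(im,[x,y,z])-[200,0])
for p in [(638,182.6),(642,52.7),(646.4,-77.3)]: print('top lid px',((proj(t,[p[0]/1e3,p[1]/1e3,.08])-[180,140])*2+[0,240]).round())
"
```

```text
[0.4169416  0.37225195 0.23150591]
[147.13145852 120.4847651 ]
[142.17940004 123.78148973]
[147.04461813  92.81876452]
top lid px [148. 285.]
top lid px [242. 284.]
top lid px [336. 283.]
```

View pics/f.png

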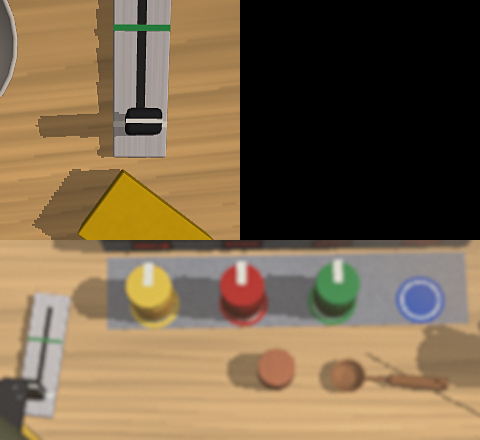

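The switch stripe at (143,121) lies on the white line. All three lids are at their expected pixels, with seals facing the scanner. Handing in.

```bash
python3 -c "
from h import *
print(env.sign_off())"
```

```text
the job is handed in; nothing more can be done
None
```

The job is handed in. The red, yellow and green jars (no blue one was there) stand within about 2–3 mm of their coasters' centres with labels facing the scanner, and the small grey switch, found about 20 mm off its white line, went to the white end, to green for over a second and fully back.

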